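# Swap a charged battery pack from the charger to the cordless speaker

### The job

Press the charger's spring ejector all the way so that the battery pack slides out, then draw the pack clear of the charger, set it down level and let go. Take it again by its closed end (fingers round the socket end do not fit between the speaker's cheeks), push it socket first fully home onto the speaker's spigot, and let go. Leave the other things on the desk where they are.

Things in the scene. Friction and masses are not known exactly. Their poses are not given: they have to be found in the camera images.
- charger: black flat charger, fixed, left of the robot, 70 mm wide, roof 38 mm high. Origin on the desk at mid-width; -x points out of its mouth (about world -y), z up. Channel 44 mm wide from the mouth (x = -45 mm) to a rear wall (back at x = +60 mm). Its floor, 6 mm above the desk, runs on before the mouth as an open apron to x = -95 mm
- ejector (a joint): travel of the ejector slide in m: 0 at rest, 0.045 fully pressed (towards the mouth), about 4 N; a spring brings it back. It pushes the pack 45 mm out over the apron
- ejector_knob (a point): centre of the top of the ejector's grey thumb piece, 62 mm above the desk; 12 mm long (charger's x), 26 mm wide, standing 40 to 62 mm above the desk. At rest it is at x = +42 mm of the charger, the roof behind it flat and free; it moves with the slide along the charger's -x
- pack: grey battery pack, 80 mm long (x), 38 wide (y), 26 high (z), about 160 g; origin at the centre of its underside. Its -x end is an open rectangular socket 30 mm wide, 18 high, 30 deep, walls 4 mm; its +x end is closed. Starts inside the charger, socket end at the mouth, same axes as the charger
- pack_mouth (a point): centre of the open socket end of the pack (40 mm along its -x, 13 mm above its underside)
- speaker: cordless speaker, fixed, right of the robot. Grey housing 150 mm wide, 86 high; origin on the desk at the middle of its front face; -x points out of the face (about world +y). Before the face: a black deck 72 mm wide, 6 thick, to x = -92 mm; on it two cheeks to x = -35 mm, 43 mm apart, 10 thick, tops 28 mm above the desk; between them the steel spigot
- spigot_root (a point): centre of the spigot at the housing's face, 19 mm above the desk. The spigot is a tongue 26 mm wide, 14 high, front corners rounded, 26 mm long along the speaker's -x. A pack lying on the deck, its -x along the speaker's +x, slides over it until its socket end meets the face; pack_mouth is then at this point
- power_bank: bystander: solid grey power bank 92 x 48 x 20 mm, no socket, to be left alone
- mouse: bystander: black mouse 95 x 56 x 32 mm, to be left alone
- remote: bystander: flat black remote control 150 x 42 x 16 mm, to be left alone
- earbud_case: bystander: small black earbud case 62 x 48 x 26 mm, to be left alone
- pen: bystander: black pen 145 mm long, 10 mm thick, origin under its middle, to be left alone
There are look-alikes about, which are no part of the job. Leave any green or red look-alike of the pack alone. What is shaped like the charger but purple is not meant.

How it is judged:
On the way, in this order (a step that is already met when the one before it is completed fails the run):
1. the ejector is pressed to the end of its travel (over 40 of 45 mm) (value of joint ejector above 0.04 m), for 0.05 s.
2. the pack is wholly out of the charger's channel, lying level and let go of (x of pack in the frame of charger below -0.083 m and contact force between the fingers and pack below 0.05 N and angle between pack's own z axis and vertical below 0.15 rad and height (world z) of pack below 0.015 m and linear speed of pack below 0.02 m/s), for 0.2 s.
At the end, for the whole second after the job is handed in: The pack sits on the spigot, its socket end within 4 mm of the speaker's face and within 5 mm of the spigot's root, in line with it within 0.1 rad and level within 0.08 rad, at rest and let go of; the ejector is back at rest (under 5 mm) (distance between pack_mouth and spigot_root below 0.005 m and x of pack_mouth in the frame of speaker above -0.004 m and angle between the x axis of pack and the x axis of speaker, either way round below 0.1 rad and angle between pack's own z axis and vertical below 0.08 rad and linear speed of pack below 0.01 m/s and value of joint ejector below 0.005 m); the robot touches nothing.
It fails at once if a bystander is moved by more than 30 mm (distance of any of power_bank, mouse, remote, earbud_case, pen from where it was at the start of the episode above 0.03 m).
It also fails if it takes over 61 s, if anything falls off the work surface, if the arm or the gripper's body presses on something with over 40 N, if the wrist force passes 120 N, or if a joint passes its speed limit or range.

### The arm

A 6-joint arm with a two-finger parallel gripper is mounted at the origin on the work surface. World frame = base frame: x ahead of the robot, y to its left, z up, the work surface at z = 0. Lengths are in m, angles in rad, forces in N, time in s.
With the tool pointing down it reaches from about 0.3 to 0.95 m from the base axis. Payload 3.1 kg.
Tool frame: the origin (TCP) lies midway between the tips of the shut fingers; the grasp point (between the pads) lies 19 mm behind it (bot.hold_point_z is the z of the grasp point in the tool frame, in m); z points along the fingers, y is the line along which they close (so a half turn about z gives the same grasp; the last joint's range is limited). The gripper opens to 85 mm and grips with 20 to 120 N. Pads are 22 mm wide; open, the fingers measure 114 mm over their backs; the gripper's body (76 mm by 85 mm) begins 54 mm behind the grasp point. The pads swing forward as they close: fully open they stand 13 mm farther back than shut.
Start: joints at [-1.179, 0.308, 1.634, -0, 1.2, -0.07], TCP at [0.278, -0.56, 0.231] pointing down, gripper open.
Joint ranges: [-3.06, 3.06], [-0.79, 1.96], [0.05, 2.63], [-1.19, 4.34], [0.05, 2.64], [-2.94, 2.94]. Speed limits (rad/s): [2.79, 2.79, 3.14, 3.14, 3.14, 3.14].

### API

Orientations are given as a rotation vector (axis times angle).
In Python, from plant import sensors, vision, order, bot gives the robot as it stands.
- The arm moves only by the tool carry_out, never from a script. Its argument "moves" is a list of rows, each a list of 3 entries, a list of its own where there are three numbers: the shift along the tool's x, y, z in mm, then the turn, a rotation vector about the tool's x, y, z in degrees, then the opening, from 0 (shut) to 1 (fully open). In form: [[[tx, ty, tz], [ax, ay, az], gripper], ...]. A call has 1 to 10 rows; each row is the pose to reach, as a shift and turn from the pose commanded when the call began, along the tool's axes at that moment; what a row does not reach only later rows make up. A row lasts 1/10 s, in which the tool goes at most 50 mm and 8.59 degrees, less where a joint would pass 70% of its speed; a pose out of reach is approached as far as the arm can. A call with a gripper value outside its range is refused whole. The fingers move at their own pace and stop on an object; the grip force is fixed at half the most. Time passes only in rows, so rows that repeat a pose let the fingers close. It gives the time, the measured TCP pose, the force, the opening and the grip force at its end, in the units of the state.
- sensors.get_obs(): the state, without advancing time (a new reading comes with each control period).
- vision.snapshot(name): name is "scene" or "top" or "wrist"; returns (picture, depth): 420x560x3 uint8, red, green, blue; 420x560 float32, m along the optical axis (not along the pixel's ray), 0 where there is no reading.
- vision.get_calibration(name): a dict with "fov_y" (degrees; the focal length in pixels is half the picture's height over the tangent of half this angle, whatever the lens; pixels are square), "cx", "cy" (the principal point, pixels), "extrinsics" (4x4, takes a point from camera to world coordinates). Camera axes: x right, y up, looking along -z (the intrinsics and any distortion apply to the point x, -y, -z); pixel columns grow to the right and rows downward; lengths in m; the calibration is good to about 2 mm. A picture is of the moment at which its call begins: read the wrist's pose just before it. get_calibration takes no time and is no camera call; for the wrist camera it gives the pose at the moment of the call.
- order.job_done(): hands the job in; it is judged then, once.
The state is a dict: "time": time; "joints": joint angles; "qd": joint speeds; "effort": joint torques, N m; "eef_pos": TCP position; "tcp_rot": TCP orientation; "contact_force": force on the tool from outside, world axes, zero at the start; "wrist_torque": the same for the moment, N m; "width": finger opening in m; "grip_force": force on a finger pad.
Only numpy, scipy, OpenCV 4.12 (cv2) and the standard library are available. Lean on these libraries where they do the work, as an engineer would, in place of code of your own. Each camera call takes 0.05 s, during which the arm holds its last target. There are 200 camera calls.

## Working session

There is one attempt and no reset: what is moved stays moved. The work goes in short steps, Python scripts to look and compute and a tool call to move; the robot and the scene stay as the last step left them, time stands still between calls to the robot, and variables do not carry over. Pictures are saved under pics/ and viewed, at most 12 in all, crops included, and the job is handed in when it is done.

Besides the shell and the picture viewer there is one more tool, called after "Request:" as a command line: name --argument value ..., lists and objects as JSON in quotes. carry_out: Moves the arm, as the interface text tells. Its arguments: {"type":"object","properties":{"moves":{"type":"array"}},"required":["moves"]}

```bash
ls; mkdir -p pics; python3 - <<'E'
from plant import sensors, vision, bot
import cv2,numpy as np
print(sensors.get_obs()); print(bot.hold_point_z)
for n in ("scene","top"):
    p,d=vision.snapshot(n); cv2.imwrite(f"pics/{n}0.png",p[:,:,::-1]); np.savez(f"{n}0.npz",p=p,d=d,**{k:v for k,v in vision.get_calibration(n).items() if k in("fov_y","cx","cy","extrinsics")})
    print(n,vision.get_calibration(n))
E
```

```text
pics
{'time': 0.0, 'joints': array([-1.17867957e+00,  3.09028352e-01,  1.63517907e+00, -4.49840880e-06,
        1.19971376e+00, -6.96937355e-02]), 'qd': array([ 1.25438073e-03,  8.37505628e-04,  3.33192234e-04, -2.76492314e-03,
        4.08549273e-05,  3.21254187e-04]), 'effort': array([-6.73639588e-04, -4.15259600e+01, -2.76665014e+01, -2.29670313e-04,
        1.05058443e-02, -3.18491652e-05]), 'eef_pos': array([ 0.27814352, -0.55877787,  0.23003611]), 'tcp_rot': array([-3.05597627e+00, -7.18457886e-01,  5.93165682e-04]), 'contact_force': array([-0.05791347, -0.25562295,  0.15721385]), 'wrist_torque': array([0.04124085, 0.0650073 , 0.06867316]), 'grip_force': 0.0, 'width': 0.08557294263682252}
-0.0187
scene {'fov_y': 47.39333210166407, 'cx': 277.8992543828424, 'cy': 208.99038192624187, 'extrinsics': array([[ 0.35731249, -0.55665915,  0.74997225,  1.33880534],
       [ 0.93374551,  0.23108436, -0.2733484 , -0.26126403],
       [-0.02114497,  0.79795401,  0.60234731,  0.7375984 ],
       [ 0.        ,  0.        ,  0.        ,  1.        ]])}
top {'fov_y': 46.78622419537885, 'cx': 274.922770183456, 'cy': 206.08063243769303, 'extrinsics': array([[-0.02380364,  0.9862654 , -0.16344403,  0.26893836],
       [-0.99970013, -0.02254288,  0.00956434,  0.06527765],
       [ 0.00574848,  0.16362269,  0.98650624,  1.42910784],
       [ 0.        ,  0.        ,  0.        ,  1.        ]])}
```

View pics/scene0.png

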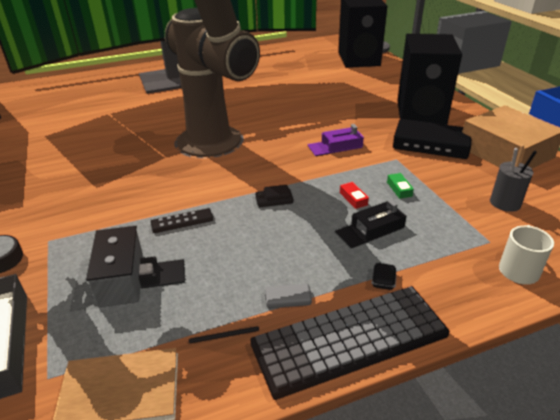

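View pics/top0.png

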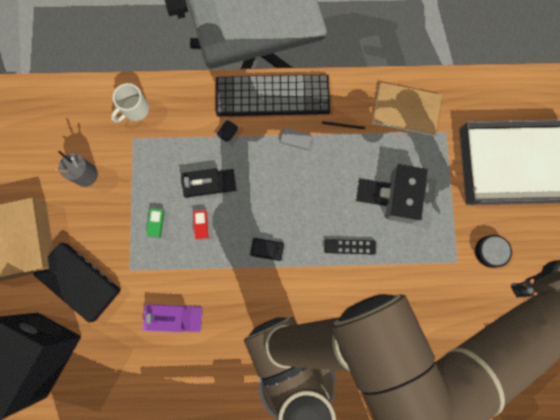

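The top view shows the charger at about (202,181) with its apron to the right (230,180), and the speaker at (407,192) with its deck and spigot at (375,192). The purple, red and green look-alikes are elsewhere, and the power bank (297,139), mouse (267,249), remote (350,246), earbud case (228,130) and pen (343,125) are well apart from both.

```bash
cat > h.py <<'E'
import numpy as np,cv2
from scipy.spatial.transform import Rotation as R
def cloud(d,c):
    f=d.shape[0]/2/np.tan(np.radians(float(c["fov_y"]))/2)
    v,u=np.mgrid[:d.shape[0],:d.shape[1]]
    P=np.stack([(u-c["cx"])/f*d,-(v-c["cy"])/f*d,-d],-1)
    T=np.asarray(c["extrinsics"]); return P@T[:3,:3].T+T[:3,3]
def ray(u,v,c,z):
    f=210/np.tan(np.radians(float(c["fov_y"]))/2); T=np.asarray(c["extrinsics"])
    r=T[:3,:3]@np.array([(u-c["cx"])/f,-(v-c["cy"])/f,-1]); return T[:3,3]+r*(z-T[2,3])/r[2]
def proj(p,c):
    f=210/np.tan(np.radians(float(c["fov_y"]))/2); T=np.asarray(c["extrinsics"])
    q=T[:3,:3].T@(np.asarray(p)-T[:3,3]); return np.array([c["cx"]+f*q[0]/-q[2],c["cy"]-f*q[1]/-q[2]])
def rect(P,m):
    (c,s,a)=cv2.minAreaRect((P[m][:,:2]*1000).astype(np.float32)); return np.round(c,1),np.round(s,1),round(a,2)
E
python3 - <<'E'
from h import *
c=np.load("top0.npz"); P=cloud(c["d"],c); p=c["p"].astype(int)
v,u=np.mgrid[:420,:560]
z=P[...,2]
print("desk z",[np.median(z[a:b,e:f]).round(4) for a,b,e,f in((200,230,240,330),(150,165,150,175),(220,240,400,440))])
def box(a,b,e,f): return (u>=a)&(u<b)&(v>=e)&(v<f)
m=box(170,245,160,205)
print("roof",rect(P,m&(z>.03)&(z<.046)),"all",rect(P,m&(z>.004)),"knob",rect(P,m&(z>.052)),z[m].max())
m=box(350,435,155,225)
print("housing",rect(P,m&(z>.07)),"deck",rect(P,m&(z>.003)&(z<.011)),"cheeks",rect(P,m&(z>.015)&(z<.035)),z[m].max())
p=c["p"]
a=cv2.resize(p[160:205,170:250],None,fx=9,fy=9,interpolation=cv2.INTER_CUBIC)
b=cv2.resize(p[155:225,350:435],None,fx=4,fy=4,interpolation=cv2.INTER_CUBIC)
E
```

```text
desk z [np.float64(-0.0), np.float64(-0.0), np.float64(-0.0001)]
roof (array([576.3, 270.6]), array([ 71.2, 110. ]), 6.96) all (array([456. , 225.5]), array([431.6, 237.3]), 11.76) knob (array([421.9, 194.2]), array([399.7,  20.9]), 37.13) 1.429107841265533
housing (array([ 396.6, -188.1]), array([156.3, 545.5]), 42.74) deck (array([ 548.7, -300.5]), array([256.1, 211.3]), 88.66) cheeks (array([ 509.8, -287.7]), array([164.2,  79.1]), 18.16) 1.429107841265533
```

```bash
cat >> h.py <<'E'
def obs():
    from plant import sensors
    o=sensors.get_obs(); return o["eef_pos"],R.from_rotvec(o["tcp_rot"]),o
def down(yaw): # tool z down, tool x at world yaw (deg)
    return R.from_euler("z",yaw,degrees=True)*R.from_euler("x",180,degrees=True)
def go(pos,rot):
    p,r,o=obs(); t=r.inv().apply(np.asarray(pos)-p)*1000; w=(r.inv()*rot).as_rotvec(degrees=True)
    print("shift",t.round(1),"turn",w.round(2),"rows>=",np.ceil(max(np.linalg.norm(t)/50,np.linalg.norm(w)/8.59)))
def snap(n,f):
    from plant import vision
    c=vision.get_calibration(n); p,d=vision.snapshot(n); cv2.imwrite(f"pics/{f}.png",p[:,:,::-1])
    c={k:c[k] for k in("fov_y","cx","cy","extrinsics")}; np.savez(f"{f}.npz",p=p,d=d,**c); return p,d,c
E
python3 - <<'E'
from h import *
from plant import vision
c=np.load("top0.npz"); P=cloud(c["d"],c); z=P[...,2]; ok=c["d"]>0
v,u=np.mgrid[:420,:560]
def box(a,b,e,f): return ok&(u>=a)&(u<b)&(v>=e)&(v<f)
m=box(170,245,160,205)
print("zero px",(~ok).sum())
print("roof",rect(P,m&(z>.03)&(z<.046)),"apron+",rect(P,m&(z>.003)),"knob",rect(P,m&(z>.052)),z[m].max())
m=box(350,435,155,225)
print("housing",rect(P,m&(z>.07)),"deck",rect(P,m&(z>.003)&(z<.011)),"cheeks",rect(P,m&(z>.015)&(z<.035)),z[m].max())
p,r,o=obs(); cw=vision.get_calibration("wrist"); T=np.asarray(cw["extrinsics"])
print(cw["fov_y"],"cam in tool",r.inv().apply(T[:3,3]-p), (r.inv()*R.from_matrix(T[:3,:3])).as_matrix().round(3), "yaw x",r.as_matrix().round(3))
go([.54,-.22,.35],down(0)); go([.54,-.22,.35],down(180)); go([.54,-.22,.35],down(-90))
E
```

```text
zero px 940
roof (array([576.3, 270.6]), array([ 71.2, 110. ]), 6.96) apron+ (array([583.2, 253.9]), array([223.3, 135.6]), 88.85) knob (array([571.5, 306.8]), array([24.6, 11.9]), 1.05) 0.06709492863266497
housing (array([ 523.4, -327.2]), array([ 89. , 152.7]), 78.8) deck (array([ 548.7, -300.5]), array([256.1, 211.3]), 88.66) cheeks (array([ 509.8, -287.7]), array([164.2,  79.1]), 18.16) 0.09624346372478398
58.096192412076476 cam in tool [ 0.08029919 -0.00021387 -0.14274999] [[-0.001  0.951  0.31 ]
 [ 1.     0.001  0.   ]
 [-0.     0.31  -0.951]] yaw x [[ 0.895  0.446 -0.001]
 [ 0.446 -0.895  0.002]
 [ 0.    -0.002 -1.   ]]
shift [ 385.4 -187.  -119.4] turn [-1.200e-01  2.000e-02  2.646e+01] rows>= 9.0
shift [ 385.4 -187.  -119.4] turn [-3.0000e-02 -1.6000e-01 -1.5354e+02] rows>= 18.0
shift [ 385.4 -187.  -119.4] turn [-8.0000e-02  1.2000e-01  1.1646e+02] rows>= 14.0
```

```bash
python3 - <<'E'
from h import *
go([.53,-.2,.24],down(79))
E
```

```text
shift [ 385.4 -209.1   -9.4] turn [ -0.11  -0.06 -52.54] rows>= 9.0
```

Request:
carry_out --moves '[[[385, -209, -10], [0, 0, -52.5], 1], [[385, -209, -10], [0, 0, -52.5], 1], [[385, -209, -10], [0, 0, -52.5], 1], [[385, -209, -10], [0, 0, -52.5], 1], [[385, -209, -10], [0, 0, -52.5], 1], [[385, -209, -10], [0, 0, -52.5], 1], [[385, -209, -10], [0, 0, -52.5], 1], [[385, -209, -10], [0, 0, -52.5], 1], [[385, -209, -10], [0, 0, -52.5], 1], [[385, -209, -10], [0, 0, -52.5], 1]]'

```text
time: 1.1
eef_pos: [0.5321, -0.1967, 0.241]
tcp_rot: [-2.419, -2.004, -0.003]
contact_force: [-0.5, -0.2, -0.1]
width: 0.0855
grip_force: 0.0
```

Request:
carry_out --moves '[[[0, 0, 0], [0, 0, 0], 1], [[0, 0, 0], [0, 0, 0], 1]]'

```text
time: 1.3
eef_pos: [0.5292, -0.2016, 0.2408]
tcp_rot: [-2.425, -1.996, 0.002]
contact_force: [-0.0, 0.4, -0.1]
width: 0.0854
grip_force: 0.0
```

```bash
python3 - <<'E'
from h import *
p,d,c=snap("wrist","w1"); P=cloud(d,c); z=P[...,2]; ok=d>0
print(obs()[:1],ok.mean())
print("housing",rect(P,ok&(z>.08)&(z<.092)),"cheeks",rect(P,ok&(z>.025)&(z<.0305)),"deck",rect(P,ok&(z>.0045)&(z<.0085)))
E
```

```text
(array([ 0.52912951, -0.20187894,  0.24086295]),) 0.9959396258503401
housing (array([ 529. , -328.7]), array([ 87.2, 152. ]), 79.08) cheeks (array([ 574.4, -374.8]), array([121.6, 279.6]), 25.14) deck (array([ 604.1, -308.6]), array([427.1, 410.9]), 89.14)
```

View pics/w1.png

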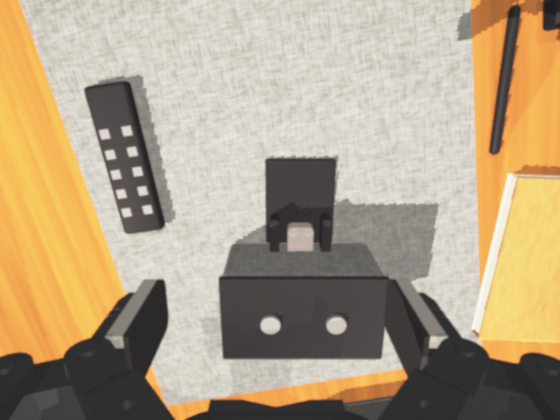

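The wrist view shows the speaker square on: deck front edge at row 158 (cols 265–336), spigot at (300,237), cheeks at cols 275 and 326, housing top front edge at row 278.

```bash
python3 - <<'E'
from h import *
c=np.load("w1.npz"); P=cloud(c["d"],c); z=P[...,2]; ok=c["d"]>0
v,u=np.mgrid[:420,:560]; g=c["p"].astype(int).sum(-1)
B=lambda a,b,e,f: ok&(u>=a)&(u<b)&(v>=e)&(v<f)
print("housing",rect(P,B(200,400,265,365)&(z>.08)))
print("deck dark",rect(P,B(255,345,150,215)&(g<200)&(z<.012)&(z>.003)),"z",np.median(z[170:200,280:320]))
print("spigot",rect(P,B(282,320,215,252)&(z>.021)&(z<.03)), "z",np.median(z[232:245,292:308]))
print("cheekL",rect(P,B(262,285,210,252)&(z>.021)&(z<.031)),"R",rect(P,B(316,336,210,252)&(z>.021)&(z<.031)))
# face plane
m=B(235,375,256,274)&(z>.03)&(z<.08); Q=P[m]; 
A=np.c_[Q[:,0],np.ones(len(Q))]; s=np.linalg.lstsq(A,Q[:,1],rcond=None)[0]; print("face line y=ax+b",s,"yaw of face normal",np.degrees(np.arctan(s[0]))+90, len(Q))
# lines of deck edges by row: dark mask edges
for r in (165,175,185,195,205):
    row=g[r]; k=np.where((row<200)&(np.arange(560)>255)&(np.arange(560)<345))[0]
    a,b=ray(k[0]-.5,r,c,.006),ray(k[-1]+.5,r,c,.006); print(r,k[0],k[-1],(a*1e3).round(1)[:2],(b*1e3).round(1)[:2])
E
```

```text
housing (array([ 538.1, -282.9]), array([180.3, 152. ]), 78.9)
deck dark (array([ 549.9, -226.5]), array([59.2, 67.9]), 79.01) z 0.006220417706391784
spigot (array([ 541. , -274.9]), array([27.4, 38.7]), 78.85) z 0.02620144941110311
cheekL (array([ 513.7, -265.3]), array([35.7, 22.8]), 78.9) R (array([ 567.4, -275.8]), array([35.9, 20.2]), 78.29)
face line y=ax+b [-0.19603306 -0.18227572] yaw of face normal 78.90878052275488 2509
165 291 333 [ 544.3 -201.6] [ 587. -210.]
175 274 333 [ 525.4 -208.5] [ 585.5 -220.3]
185 286 332 [ 535.5 -221.2] [ 583.  -230.5]
195 293 327 [ 540.6 -233.1] [ 576.3 -240.1]
205 283 331 [ 528.4 -241.8] [ 578.8 -251.7]
```

```bash
python3 - <<'E'
from h import *
go([.575,.24,.25],down(97))
E
```

```text
shift [442.4 -40.2  -9.2] turn [-6.000e-02  1.000e-02 -1.812e+01] rows>= 9.0
```

Request:
carry_out --moves '[[[442, -40, -9], [0, 0, -18.1], 0], [[442, -40, -9], [0, 0, -18.1], 0], [[442, -40, -9], [0, 0, -18.1], 0], [[442, -40, -9], [0, 0, -18.1], 0], [[442, -40, -9], [0, 0, -18.1], 0], [[442, -40, -9], [0, 0, -18.1], 0], [[442, -40, -9], [0, 0, -18.1], 0], [[442, -40, -9], [0, 0, -18.1], 0], [[442, -40, -9], [0, 0, -18.1], 0], [[442, -40, -9], [0, 0, -18.1], 0]]'

```text
time: 2.35
eef_pos: [0.5759, 0.2443, 0.2504]
tcp_rot: [-2.076, -2.356, -0.004]
contact_force: [-0.6, -1.1, 0.7]
width: 0.0002
grip_force: 0.0
```

Request:
carry_out --moves '[[[0, 0, 0], [0, 0, 0], 0], [[0, 0, 0], [0, 0, 0], 0], [[0, 0, 0], [0, 0, 0], 0]]'

```text
time: 2.65
eef_pos: [0.5755, 0.2384, 0.2501]
tcp_rot: [2.084, 2.351, -0.001]
contact_force: [0.1, -0.0, -0.5]
width: 0.0001
grip_force: 0.0
```

```bash
python3 - <<'E'
from h import *
p,d,c=snap("wrist","w2"); P=cloud(d,c); z=P[...,2]; ok=d>0
print(obs()[0],ok.mean())
v,u=np.mgrid[:420,:560]
print("roof",rect(P,ok&(z>.036)&(z<.0405)&(v<330)),"knob",rect(P,ok&(z>.059)&(z<.065)&(v<330)))
E
```

```text
[0.57558225 0.23863876 0.25026869] 0.9958588435374149
roof (array([582.1, 268.4]), array([ 70.1, 110. ]), 6.74) knob (array([577.8, 305.6]), array([24.6, 12.3]), 6.96)
```

View pics/w2.png

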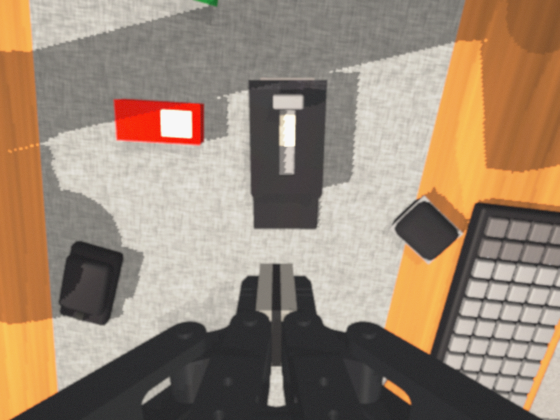

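The charger axis is at 96.8° yaw. The knob is near (288,102) in this view, and the apron runs to row 228. The red look-alike, mouse and earbud case are all clear of it.

```bash
cat >> h.py <<'E'
a=np.array([np.cos(np.radians(96.8)),np.sin(np.radians(96.8)),0]); O=np.array([.5828,.2639,0])
def ch(x,z,y=0): return O+a*x/1e3+np.array([-a[1],a[0],0])*y/1e3+[0,0,z/1e3]
E
python3 - <<'E'
from h import *
go(ch(70,46),down(96.8))
E
```

```text
shift [ 94.3  10.4 204.2] turn [-0.01  0.02  0.11] rows>= 5.0
```

Request:
carry_out --moves '[[[94, 10, 40], [0, 0, 0.1], 0], [[94, 10, 80], [0, 0, 0.1], 0], [[94, 10, 120], [0, 0, 0.1], 0], [[94, 10, 160], [0, 0, 0.1], 0], [[94, 10, 190], [0, 0, 0.1], 0], [[94, 10, 204], [0, 0, 0.1], 0], [[94, 10, 204], [0, 0, 0.1], 0], [[94, 10, 204], [0, 0, 0.1], 0]]'

```text
time: 3.5
eef_pos: [0.5755, 0.3351, 0.0481]
tcp_rot: [2.083, 2.35, 0.004]
contact_force: [0.4, -0.0, 0.5]
width: 0.0
grip_force: 0.0
```

```bash
python3 - <<'E'
from h import *
go(ch(60,46),down(96.8));go(ch(14,46),down(96.8))
E
```

```text
shift [-11.6  -1.2   2.1] turn [ 0.16 -0.06  0.1 ] rows>= 1.0
shift [-57.6  -1.3   2. ] turn [ 0.16 -0.06  0.1 ] rows>= 2.0
```

Request:
carry_out --moves '[[[-10, -1, 1], [0, 0, 0], 0], [[-18, -1, 1], [0, 0, 0], 0], [[-26, -1, 1], [0, 0, 0], 0], [[-34, -1, 1], [0, 0, 0], 0], [[-40, -1, 1], [0, 0, 0], 0], [[-46, -1, 1], [0, 0, 0], 0], [[-51, -1, 1], [0, 0, 0], 0], [[-55, -1, 1], [0, 0, 0], 0], [[-57, -1, 1], [0, 0, 0], 0], [[-57, -1, 1], [0, 0, 0], 0]]'

```text
time: 4.5
eef_pos: [0.5799, 0.2782, 0.0453]
tcp_rot: [2.082, 2.352, 0.0]
contact_force: [0.2, 3.7, 1.1]
width: -0.0
grip_force: 1.9
```

```bash
python3 - <<'E'
from h import *
p,d,c=snap("top","t2"); P=cloud(d,c); z=P[...,2]
e,_,o=obs(); print(e,o["contact_force"],"tcp charger x",(e-O)@a)
cv2.imwrite("pics/t2c.png",cv2.resize(p[150:215,160:270],None,fx=6,fy=6,interpolation=2)[:,:,::-1])
E
```

```text
[0.57976458 0.27816988 0.04517673] [1.03690284 3.84809872 0.94992561] tcp charger x 0.01452890553667012
```

View pics/t2c.png

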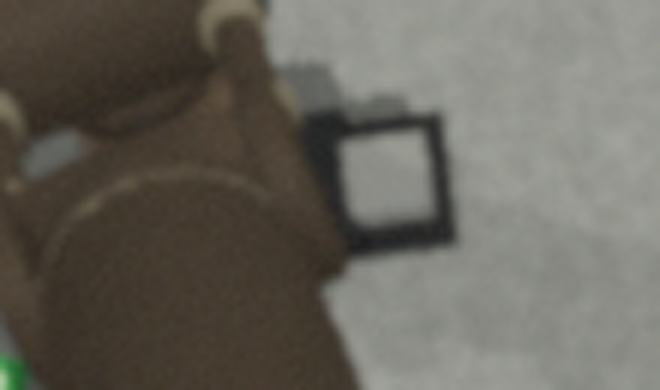

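The top crop shows the pack out over the apron to near its front edge. The force is still only the spring's, so I press on to the stop.

Request:
carry_out --moves '[[[-1.5, 0, 0], [0, 0, 0], 0], [[-3, 0, 0], [0, 0, 0], 0], [[-3, 0, 0], [0, 0, 0], 0]]'

```text
time: 4.85
eef_pos: [0.5799, 0.277, 0.0452]
tcp_rot: [-2.082, -2.35, -0.003]
contact_force: [0.9, 7.4, 1.1]
width: -0.0001
grip_force: 4.0
```

Request:
carry_out --moves '[[[-2, 0, 0], [0, 0, 0], 0], [[-2, 0, 0], [0, 0, 0], 0], [[-2, 0, 0], [0, 0, 0], 0]]'

```text
time: 5.15
eef_pos: [0.5799, 0.2767, 0.0452]
tcp_rot: [-2.082, -2.349, -0.007]
contact_force: [1.0, 12.2, 1.3]
width: -0.0001
grip_force: 6.1
```

Request:
carry_out --moves '[[[30, 0, 0], [0, 0, 0], 0], [[60, 0, 0], [0, 0, 0], 0], [[60, 0, -40], [0, 0, 0], 0], [[60, 0, -80], [0, 0, 0], 0.8], [[30, 0, -100], [0, 0, 0], 1], [[-20, 0, -100], [0, 0, 0], 1], [[-60, 0, -100], [0, 0, 0], 1], [[-60, 0, -100], [0, 0, 0], 1], [[-60, 0, -100], [0, 0, 0], 1]]'

```text
time: 6.05
eef_pos: [0.5861, 0.2114, 0.1437]
tcp_rot: [-2.084, -2.349, 0.007]
contact_force: [1.1, 0.2, -1.5]
width: 0.0847
grip_force: 0.0
```

```bash
python3 - <<'E'
from h import *
p,d,c=snap("wrist","w3"); P=cloud(d,c); z=P[...,2]; ok=d>0
e,r,o=obs(); print(e,"ch x",(e-O)@a,o["contact_force"])
xx=(P-O)@a; yy=(P-O)@np.array([-a[1],a[0],0])
m=ok&(z>.028)&(z<.036)&(xx<-.04)&(xx>-.15)&(abs(yy)<.04)
print("pack top",rect(P,m),"x range",np.percentile(xx[m],[1,99]),"y",np.percentile(yy[m],[1,99]),"z",np.median(z[m]))
k=ok&(z>.058)&(z<.068)&(abs(yy)<.02)&(xx>-.01)&(xx<.06); print("knob x",k.sum(),np.median(xx[k]) if k.any() else None)
go(ch(-70,5),down(96.8))
E
```

```text
[0.5863291  0.21271366 0.14394267] ch x -0.051244124687000014 [-0.17752402 -0.21899444  0.4068744 ]
pack top (array([589.6, 198. ]), array([68.5, 41.9]), 4.95) x range [-0.08635619 -0.04712926] y [-0.01880056  0.02780087] z 0.03226373847762393
knob x 1130 0.04192167887028449
shift [-18.6   3.  139. ] turn [-0.2   0.07  0.11] rows>= 3.0
```

View pics/w3.png

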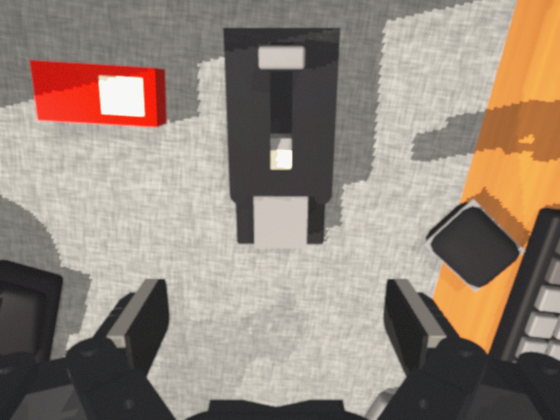

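The ejector is back at rest. The pack's exposed part spans cols 253–307, rows 195–248, centred between the fingers.

Request:
carry_out --moves '[[[-19, 3, 45], [0, 0, 0.1], 1], [[-19, 3, 90], [0, 0, 0.1], 1], [[-19, 3, 125], [0, 0, 0.1], 1], [[-19, 3, 139], [0, 0, 0.1], 1], [[-19, 3, 139], [0, 0, 0.1], 1], [[-19, 3, 139], [0, 0, 0.1], 0], [[-19, 3, 139], [0, 0, 0.1], 0], [[-19, 3, 139], [0, 0, 0.1], 0], [[-19, 3, 139], [0, 0, 0.1], 0], [[-19, 3, 139], [0, 0, 0.1], 0]]'

```text
time: 7.1
eef_pos: [0.5945, 0.1959, 0.0088]
tcp_rot: [2.083, 2.349, 0.005]
contact_force: [-1.4, 0.5, 5.9]
width: 0.0366
grip_force: 60.7
```

Request:
carry_out --moves '[[[-3, 0, -4], [0, 0, 0], 0], [[-10, 0, -4.5], [0, 0, 0], 0], [[-22, 0, -4.5], [0, 0, 0], 0], [[-36, 0, -4.5], [0, 0, 0], 0], [[-52, 0, -4.5], [0, 0, 0], 0], [[-70, 0, -8], [0, 0, 0], 0], [[-90, 0, -12], [0, 0, 0], 0], [[-105, 0, -12], [0, 0, 0], 0], [[-105, 0, -12], [0, 0, 0], 0]]'

```text
time: 8.0
eef_pos: [0.606, 0.0883, 0.0186]
tcp_rot: [2.088, 2.346, 0.0]
contact_force: [0.5, 0.3, -1.7]
width: 0.0371
grip_force: 62.2
```

```bash
python3 - <<'E'
from h import *
p,d,c=snap("wrist","w4"); P=cloud(d,c); z=P[...,2]; ok=d>0
e,r,o=obs(); print(e,r.as_rotvec(),"ch x",(e-O)@a,o["contact_force"],o["width"])
q=r.inv().apply((P-e).reshape(-1,3)).reshape(P.shape)
m=ok&(abs(q[...,1])<.03)&(q[...,0]>.005)&(q[...,0]<.09)&(z>.015)&(z<.06)
print("pack in tool: x",np.percentile(q[m][:,0],[1,50,99]),"y",np.percentile(q[m][:,1],[2,98]),"z",np.percentile(z[m],[2,50,98]),m.sum())
Q=P[m&(q[...,0]>.013)]; n=np.linalg.svd(Q-Q.mean(0),full_matrices=False)[2][2]; print("normal",n)
E
```

```text
[0.6056195  0.08953984 0.01837208] [-2.08774385e+00 -2.34745400e+00 -3.96821285e-04] ch x -0.17583554530174303 [-0.54937936 -0.08733746 -2.07347632] 0.036749181083113376
pack in tool: x [0.0054973  0.03359022 0.06197058] y [-0.02441408  0.02465345] z [0.0264777  0.04199993 0.0567869 ] 21613
normal [-0.00864428  0.07991349  0.99676432]
```

View pics/w4.png

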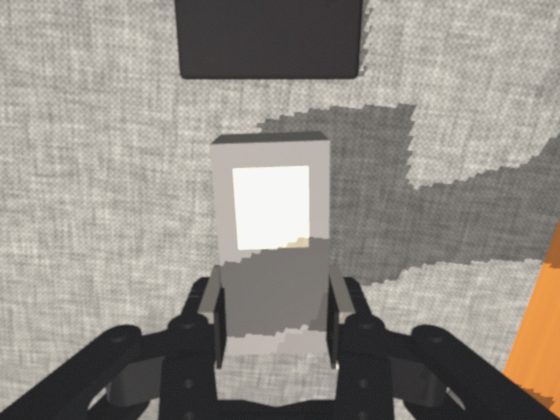

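The pack is held clear of the charger with its closed end drooping slightly (about 4.6°); its top spans cols 213–328, rows 135–355. Next I check the nearby obstacles before setting it down.

```bash
python3 - <<'E'
from h import *
c=np.load("top0.npz")
for n,u,v in(("pb",297,139),("earbud",228,130),("mouse",267,249),("remote",350,246),("pen",343,125)): print(n,ray(u,v,c,.015).round(3))
go([.585,.03,.0186],down(78.9))
E
```

```text
pb [ 0.707 -0.02   0.015]
earbud [0.74  0.188 0.015]
mouse [0.377 0.078 0.015]
remote [ 0.38  -0.164  0.015]
pen [ 0.748 -0.161  0.015]
shift [-56.7 -27.4  -0.2] turn [ 1.00e-02 -1.00e-02  1.78e+01] rows>= 3.0
```

Request:
carry_out --moves '[[[-20, -9, -3], [0, 0, 6], 0], [[-40, -18, -3], [0, 0, 12], 0], [[-57, -27, -3], [0, 0, 17.8], 0], [[-57, -27, 0], [0, 0, 17.8], 0], [[-57, -27, 6], [0, 0, 17.8], 0], [[-57, -27, 11], [0, 0, 17.8], 0], [[-57, -27, 14], [0, 0, 17.8], 0], [[-57, -27, 15], [0, 0, 17.8], 0], [[-57, -27, 15], [0, 0, 17.8], 0]]'

```text
time: 8.95
eef_pos: [0.5855, 0.0319, 0.0031]
tcp_rot: [-2.422, -2.001, -0.0]
contact_force: [-0.2, 0.5, -2.8]
width: 0.037
grip_force: 62.1
```

Request:
carry_out --moves '[[[0, 0, 1], [0, 0, 0], 0], [[0, 0, 2], [0, 0, 0], 0], [[0, 0, 2], [0, 0, 0], 0]]'

```text
time: 9.25
eef_pos: [0.5858, 0.0317, 0.0028]
tcp_rot: [-2.423, -2.0, -0.001]
contact_force: [-3.5, 1.1, 6.9]
width: 0.0372
grip_force: 63.2
```

Contact with the desk. Open, wait, and lift.

Request:
carry_out --moves '[[[0, 0, 1], [0, 0, 0], 1], [[0, 0, 1], [0, 0, 0], 1], [[0, 0, 1], [0, 0, 0], 1], [[0, 0, 1], [0, 0, 0], 1], [[0, 0, 1], [0, 0, 0], 1], [[0, 0, -40], [0, 0, 0], 1], [[0, 0, -80], [0, 0, 0], 1], [[0, 0, -110], [0, 0, 0], 1], [[0, 0, -110], [0, 0, 0], 1], [[0, 0, -110], [0, 0, 0], 1]]'

```text
time: 10.25
eef_pos: [0.5859, 0.0313, 0.1121]
tcp_rot: [2.422, 1.999, 0.002]
contact_force: [0.2, -0.6, -0.8]
width: 0.0855
grip_force: 0.0
```

```bash
python3 - <<'E'
from h import *
p,d,c=snap("wrist","w5"); P=cloud(d,c); z=P[...,2]; ok=d>0
e,r,o=obs(); print(e,r.as_rotvec(),o["contact_force"])
q=r.inv().apply((P-e).reshape(-1,3)).reshape(P.shape)
m=ok&(abs(q[...,1])<.034)&(q[...,0]>-.06)&(q[...,0]<.12)&(z>.02)&(z<.034)
print("top",rect(P,m),"z",np.percentile(z[m],[2,50,98]),"tool x",np.percentile(q[m][:,0],[1,99]),"y",np.percentile(q[m][:,1],[2,98]))
E
```

```text
[0.58458504 0.03130588 0.11057461] [-2.42245169e+00 -1.99898793e+00  1.56193593e-03] [-0.85621995 -0.70452673 -0.29118571]
top (array([589.4,  54.1]), array([80.6, 38.1]), 81.41) z [0.02488358 0.02630989 0.02773285] tool x [-0.01550273  0.06302808] y [-0.01793415  0.01889664]
```

View pics/w5.png

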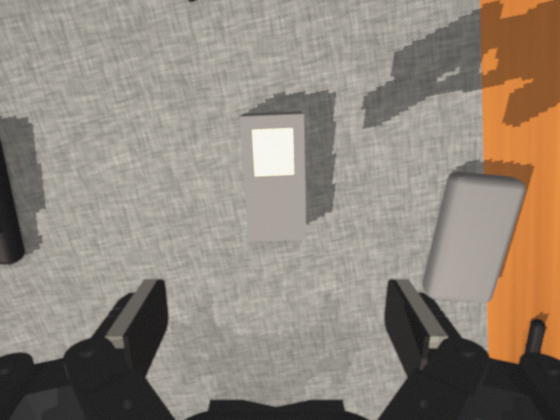

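The pack lies flat at rest on the mat, spanning cols 243–305 and rows 113–242, closed end up in the image. The power bank at (475,235) is clear of the right finger. I now regrip near the closed end.

```bash
python3 - <<'E'
from h import *
y=np.radians(81.4)
go([.5894+.026*np.cos(y),.0541+.026*np.sin(y),.006],down(81.4))
E
```

```text
shift [ 49.3  -0.5 104.6] turn [-0.07  0.01 -2.34] rows>= 3.0
```

Request:
carry_out --moves '[[[49, -0.5, 30], [0, 0, -2.3], 1], [[49, -0.5, 70], [0, 0, -2.3], 1], [[49, -0.5, 95], [0, 0, -2.3], 1], [[49, -0.5, 105], [0, 0, -2.3], 1], [[49, -0.5, 105], [0, 0, -2.3], 1], [[49, -0.5, 105], [0, 0, -2.3], 0], [[49, -0.5, 105], [0, 0, -2.3], 0], [[49, -0.5, 105], [0, 0, -2.3], 0], [[49, -0.5, 105], [0, 0, -2.3], 0], [[49, -0.5, 105], [0, 0, -2.3], 0]]'

```text
time: 11.3
eef_pos: [0.596, 0.0795, 0.0083]
tcp_rot: [2.381, 2.046, 0.005]
contact_force: [-0.6, -0.1, 6.1]
width: 0.0365
grip_force: 62.0
```

Request:
carry_out --moves '[[[0, 0, -30], [0, 0, 0], 0], [[0, 0, -60], [0, 0, 0], 0], [[0, 0, -60], [0, 0, 0], 0], [[0, 0, -60], [0, 0, 0], 0]]'

```text
time: 11.7
eef_pos: [0.5944, 0.0795, 0.0666]
tcp_rot: [2.382, 2.047, 0.002]
contact_force: [0.3, -0.1, -2.0]
width: 0.037
grip_force: 61.2
```

```bash
cat >> h.py <<'E'
n=np.array([np.cos(np.radians(78.9)),np.sin(np.radians(78.9)),0]); l=np.array([n[1],-n[0],0])
def sp(x,z,y=0): return l*(.583+y/1e3)+n*(-.1788-x/1e3)+[0,0,z/1e3]
E
python3 - <<'E'
from h import *
p,d,c=snap("wrist","w6"); P=cloud(d,c); z=P[...,2]; ok=d>0
e,r,o=obs(); print(e,r.as_rotvec(),o["contact_force"],o["width"])
q=r.inv().apply((P-e).reshape(-1,3)).reshape(P.shape)
m=ok&(abs(q[...,1])<.017)&(q[...,0]>-.08)&(q[...,0]<.03)&(z>.05)&(z<.11)
Q=q[m]; print("tool x",np.percentile(Q[:,0],[1,99]))
A=np.c_[Q[:,0],np.ones(len(Q))]; s=np.linalg.lstsq(A,Q[:,2],rcond=None)[0]; print("top z_tool = s0*x+s1",s)
go(sp(-112,60),down(78.9))
E
```

```text
[0.59310292 0.07942416 0.06530207] [-2.38171707e+00 -2.04698620e+00  2.16632885e-03] [-0.94852604  0.39152307 -2.09273626] 0.03666611920851959
tool x [-0.04500301  0.01482137]
top z_tool = s0*x+s1 [ 0.12206048 -0.0165293 ]
shift [-259.4    5.2    5.4] turn [-0.1   0.02  2.46] rows>= 6.0
```

View pics/w6.png

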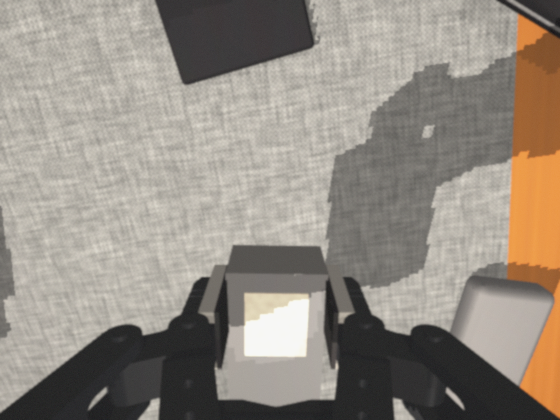

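The pack is held by its closed end, centred between the pads (cols 222–328), with the closed end face visible at rows 246–270.

```bash
python3 - <<'E'
from h import *
c=np.load("w6.npz"); P=cloud(c["d"],c); z=P[...,2]
e=np.array([0.59310,0.07942,.0653]); r=R.from_rotvec([-2.3817,-2.047,.0022])
q=r.inv().apply((P-e).reshape(-1,3)).reshape(P.shape)
m=(c["d"]>0)&(abs(q[...,1])<.015)&(q[...,0]>-.06)&(q[...,0]<.03)&(z>.03)&(z<.11)
Q=q[m]
for a in np.arange(-60,30,6): 
    k=(Q[:,0]>=a/1e3)&(Q[:,0]<(a+6)/1e3)
    if k.any(): print(a+3,k.sum(),(np.percentile(Q[k,2],[5,50,95])*1e3).round(1))
E
```

```text
-45 520 [-19.9 -19.1 -18.3]
-39 846 [-20.  -19.2 -18.3]
-33 880 [-20.  -19.2 -18.4]
-27 914 [-20.  -19.2 -18.3]
-21 891 [-20.3 -19.5 -18.5]
-15 979 [-20.5 -19.6 -18.6]
-9 1020 [-20.5 -19.6 -18.6]
-3 1062 [-20.5 -19.5 -18.6]
3 1115 [-20.5 -19.6 -18.6]
9 1183 [-20.2 -19.2 -18.4]
15 2588 [-19.6 -10.4   4.8]
```

Request:
carry_out --moves '[[[-45, 5, 0], [0, 0, 2.4], 0], [[-90, 5, 0], [0, 0, 2.4], 0], [[-135, 5, 0], [0, 0, 2.4], 0], [[-175, 5, 0], [0, 0, 2.4], 0], [[-210, 5, 0], [0, 0, 2.4], 0], [[-240, 5, 0], [0, 0, 2.4], 0], [[-259, 5, 0], [0, 0, 2.4], 0], [[-259, 5, 0], [0, 0, 2.4], 0], [[-259, 5, 0], [0, 0, 2.4], 0], [[-259, 5, 0], [0, 0, 2.4], 0]]'

```text
time: 12.75
eef_pos: [0.5593, -0.176, 0.065]
tcp_rot: [-2.422, -1.996, 0.001]
contact_force: [-0.2, 0.1, -1.7]
width: 0.037
grip_force: 61.1
```

```bash
python3 - <<'E'
from h import *
p,d,c=snap("wrist","w7"); P=cloud(d,c); z=P[...,2]; ok=d>0
e,r,o=obs(); print(e,r.as_rotvec(),o["contact_force"],o["width"])
q=r.inv().apply((P-e).reshape(-1,3)).reshape(P.shape)
m=ok&(abs(q[...,1])<.03)&(q[...,0]>-.09)&(q[...,0]<.012)&(z>.065)&(z<.1)
print("pack tool x",np.percentile(q[m][:,0],[1,99])*1e3,"y",np.percentile(q[m&(q[...,0]<-.015)][:,1],[1,99])*1e3,rect(P,m&(q[...,0]<-.015)))
yy=P@l-.583; xx=-(P@n+.1788)
m=ok&(abs(yy)<.1)&(z>.082)&(z<.09)&(xx>-.01)&(xx<.1); print("housing y",np.percentile(yy[m],[1,99]),"x min",np.percentile(xx[m],1),m.sum())
go(sp(-112,14),down(78.9))
E
```

```text
[ 0.55961637 -0.17594361  0.06533169] [-2.42227243e+00 -1.99756515e+00  1.11860345e-03] [-0.05232754  0.2175107  -2.38462443] 0.03718676266553988
pack tool x [-45.17595991  11.7690034 ] y [-19.3235198  17.8615402] (array([ 552.9, -206.7]), array([33.4, 38.3]), 78.14)Traceback (most recent call last):
  File "<stdin>", line 8, in <module>
    return _quantile_unchecked(
        a, q, axis, out, overwrite_input, method, keepdims, weights)
    return _ureduce(a,
                    func=_quantile_ureduce_func,
    ...<5 lines>...
                    overwrite_input=overwrite_input,
                    method=method)
    r = func(a, **kwargs)
    result = _quantile(arr,
                       quantiles=q,
    ...<2 lines>...
                       out=out,
                       weights=wgt)
    slices_having_nans = np.isnan(arr[-1, ...])
                                  ~~~^^^^^^^^^
IndexError: index -1 is out of bounds for axis 0 with size 0
```

View pics/w7.png

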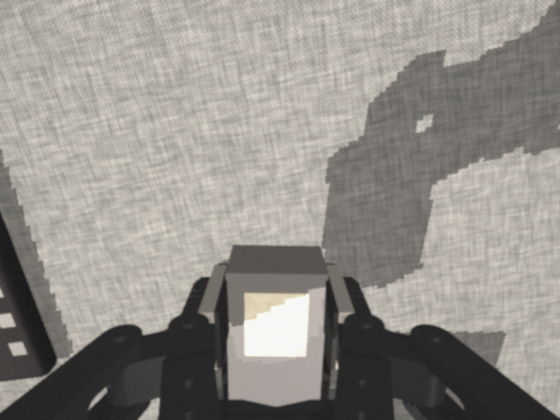

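The pack hangs level and centred, now over the deck's front. Lowering to about 1 mm above the deck.

Request:
carry_out --moves '[[[0, 0.7, 20], [0, 0, 0], 0], [[0, 0.7, 38], [0, 0, 0], 0], [[0, 0.7, 47], [0, 0, 0], 0], [[0, 0.7, 50], [0, 0, 0], 0], [[0, 0.7, 51.5], [0, 0, 0], 0], [[0, 0.7, 51.5], [0, 0, 0], 0], [[0, 0.7, 51.5], [0, 0, 0], 0]]'

```text
time: 13.5
eef_pos: [0.5617, -0.1777, 0.0157]
tcp_rot: [2.424, 1.997, 0.001]
contact_force: [-0.2, 0.3, -0.8]
width: 0.037
grip_force: 61.1
```

```bash
python3 - <<'E'
from h import *
e,r,o=obs(); print(e,"sp x",-(e@n+.1788),"lat",e@l-.583,o["contact_force"])
go(sp(-66.5,13.6,.7),down(78.9))
E
```

```text
[ 0.56169909 -0.17766923  0.01565705] sp x -0.11259389704125618 lat 0.0023964288659096278 [-0.24628064  0.2510403  -0.80213722]
shift [-46.1  -1.8   2.1] turn [0.1  0.02 0.06] rows>= 1.0
```

```bash
cat > m.py <<'E'
from h import *
E_=[];F=[];C=[]
for i in range(6):
    p,d,c=snap("wrist","w8"); e,r,o=obs(); E_.append(e);F.append(o["contact_force"]); P=cloud(d,c); z=P[...,2]
    lat=P@l; x=-(P@n+.1788); ee=np.mean(E_,0)
    t=ee@l; tx=-(ee@n+.1788)
    m=(d>0)&(abs(lat-t)<.03)&(x-tx<.05)&(x-tx>.013)&(z>.025)&(z<.045)
    C.append([*(np.percentile(lat[m],[1,99])-.583)*1e3,np.median(z[m])*1e3,rect(P,m)[2]])
e=np.mean(E_,0); print(e,"std mm",np.std(E_,0)*1e3,"sp x",-(e@n+.1788),"lat mm",(e@l-.583)*1e3,"F",np.mean(F,0))
C=np.mean(C,0); print("pack lat edges, mean",C[:2],C[:2].mean(),"top z, ang",C[2:])
E
python3 m.py
```

```text
[ 0.56134432 -0.17765995  0.0153802 ] std mm [0.20005972 0.04410633 0.18632928] sp x -0.11253470883298614 lat mm 2.046505616032035 F [ 0.05000206 -0.3173121  -2.37557417]
pack lat edges, mean [-16.84026973  20.37977811] 1.769754188269495 top z, ang [33.47333799 78.21166667]
```

Request:
carry_out --moves '[[[0, -1.6, 0.7], [0, 0, -0.5], 0], [[-4, -1.6, 0.7], [0, 0, -0.5], 0], [[-8, -1.6, 0.7], [0, 0, -0.5], 0], [[-12, -1.6, 0.7], [0, 0, -0.5], 0], [[-16, -1.6, 0.7], [0, 0, -0.5], 0], [[-20, -1.6, 0.7], [0, 0, -0.5], 0], [[-23, -1.6, 0.7], [0, 0, -0.5], 0], [[-26, -1.6, 0.7], [0, 0, -0.5], 0], [[-26, -1.6, 0.7], [0, 0, -0.5], 0]]'

```text
time: 14.7
eef_pos: [0.5545, -0.2034, 0.0143]
tcp_rot: [2.416, 2.007, -0.0]
contact_force: [-0.2, 0.7, 0.6]
width: 0.0367
grip_force: 61.4
```

```bash
python3 m.py
```

```text
[ 0.5545005  -0.20327458  0.0142796 ] std mm [0.02776758 0.09892119 0.0131292 ] sp x -0.08608167051590669 lat mm 0.26209273394062205 F [-0.57976105 -1.47066138  1.52884507]
pack lat edges, mean [-18.47366007  18.74115234] 0.13374613386501188 top z, ang [32.32629896 78.68666667]
```

It is past the spigot tip with almost no force, so I continue to home.

Request:
carry_out --moves '[[[-4, 0, 0], [0, 0, 0], 0], [[-8, 0, 0], [0, 0, 0], 0], [[-12, 0, 0], [0, 0, 0], 0], [[-15, 0, 0], [0, 0, 0], 0], [[-17, 0, 0], [0, 0, 0], 0], [[-18, 0, 0], [0, 0, 0], 0], [[-19, 0, 0], [0, 0, 0], 0], [[-19, 0, 0], [0, 0, 0], 0]]'

```text
time: 15.8
eef_pos: [0.551, -0.2215, 0.0143]
tcp_rot: [2.416, 2.008, 0.0]
contact_force: [1.5, 2.3, 3.9]
width: 0.037
grip_force: 61.9
```

Request:
carry_out --moves '[[[-1, 0, 0], [0, 0, 0], 0], [[-2, 0, 0], [0, 0, 0], 0], [[-3, 0, 0], [0, 0, 0], 0], [[-4, 0, 0], [0, 0, 0], 0], [[-4, 0, 0], [0, 0, 0], 0]]'

```text
time: 16.3
eef_pos: [0.5508, -0.2228, 0.0143]
tcp_rot: [-2.415, -2.005, -0.004]
contact_force: [2.1, 10.1, 6.5]
width: 0.0366
grip_force: 62.0
```

```bash
python3 m.py
```

```text
[ 0.55077105 -0.22282619  0.01427542] std mm [0.01741781 0.01000259 0.01913273] sp x -0.0661778225350988 lat mm 0.36652219042510037 F [2.35670083 9.64423864 6.3072076 ]
pack lat edges, mean [-23.44089189  25.10863262] 0.8338703639576259 top z, ang [32.21811454 79.19      ]
```

Stopped by 10 N at x = −66 mm, which is home. Release and lift away.

Request:
carry_out --moves '[[[0, 0, 0], [0, 0, 0], 1], [[0, 0, 0], [0, 0, 0], 1], [[0, 0, 0], [0, 0, 0], 1], [[0, 0, 0], [0, 0, 0], 1], [[0, 0, 0], [0, 0, 0], 1], [[10, 0, -40], [0, 0, 0], 1], [[20, 0, -80], [0, 0, 0], 1], [[20, 0, -130], [0, 0, 0], 1], [[20, 0, -170], [0, 0, 0], 1], [[20, 0, -200], [0, 0, 0], 1]]'

```text
time: 17.6
eef_pos: [0.5549, -0.2062, 0.2176]
tcp_rot: [2.413, 2.005, 0.003]
contact_force: [1.1, -1.4, 0.4]
width: 0.0854
grip_force: 0.0
```

Request:
carry_out --moves '[[[0, 0, 0], [0, 0, 0], 1], [[0, 0, 0], [0, 0, 0], 1], [[0, 0, 0], [0, 0, 0], 1]]'

```text
time: 17.9
eef_pos: [0.5526, -0.2052, 0.2123]
tcp_rot: [-2.414, -2.006, 0.002]
contact_force: [-0.1, -0.0, 0.4]
width: 0.0855
grip_force: 0.0
```

```bash
python3 - <<'E'
from h import *
p,d,c=snap("wrist","w9"); P=cloud(d,c); z=P[...,2]; ok=d>0
x=-(P@n+.1788); y=P@l-.583
m=ok&(abs(y)<.019)&(x>-.1)&(x<-.002)&(z>.029)&(z<.035)
print("pack top",rect(P,m),"x",np.percentile(x[m],[.5,99.5]),"y",np.percentile(y[m],[1,99]),"z",np.percentile(z[m],[2,50,98]))
for a in range(-85,0,10):
    k=m&(x>a/1e3)&(x<(a+10)/1e3); print(a+5,(np.median(z[k])*1e3).round(1) if k.any() else None)
f=ok&(abs(y)<.06)&(z>.04)&(z<.08)&(abs(x)<.02); print("face x",np.median(x[f]),f.sum()); print(obs()[2]["contact_force"])
E
```

```text
pack top (array([ 545.8, -247.2]), array([78.7, 37.4]), 78.59) x [-0.08031528 -0.00237678] y [-0.01841554  0.0185169 ] z [0.030726   0.03234621 0.03383145]
-80 32.1
-70 32.5
-60 32.5
-50 32.6
-40 32.3
-30 32.3
-20 32.2
-10 32.2
0 32.2
face x -6.498731030160632e-06 3114
[-0.37109857  0.92182309 -0.40373673]
```

View pics/w9.png

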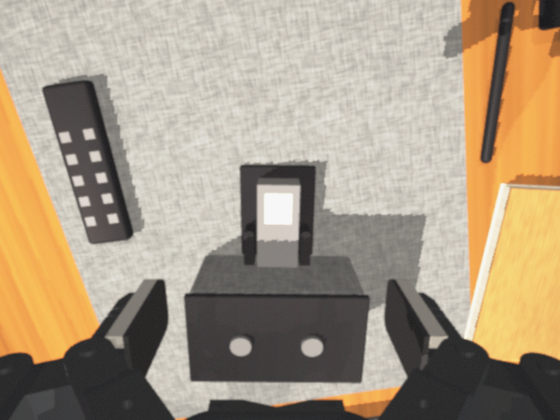

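The pack sits between the cheeks (cols 257–300, rows 178–266) against the face. Its closed end is at x = −80 mm, it is level, and its yaw is within 0.3° of the speaker's. Handing in.

```bash
python3 -c "
from plant import order
print(order.job_done())"
```

```text
the job is handed in; nothing more can be done
None
```

The job is handed in; no verdict came back, but the last wrist view showed the pack home on the spigot, level and let go of. An earlier view showed the ejector back at rest, and no contact with the bystanders was seen.

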